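# Walk the heavy timber block home against the bench stop

### The arm

A 7-joint arm with a two-finger parallel gripper is mounted at the origin on a cart in front of the work surface, level with it; the furniture and walls round the work are solid. World frame = base frame: x ahead of the robot, y to its left, z up, the work surface at z = 0. Lengths are in m, angles in rad, forces in N, time in s.
With the tool pointing down it reaches from about 0.35 to 0.9 m from the base axis. Payload 8.1 kg.
Tool frame: the origin (TCP) lies midway between the tips of the shut fingers; the grasp point (between the pads) lies 19 mm behind it (ctrl.grip_depth is the distance from the TCP to the grasp point, in m); z points along the fingers, y is the line along which they close (so a half turn about z gives the same grasp; the last joint's range is limited). The gripper opens to 92 mm and grips with 3 to 60 N. Pads are 19 mm wide; open, the fingers measure 130 mm over their backs; the gripper's body (75 mm by 190 mm) begins 47 mm behind the grasp point.
Start: joints at [1.109, 0.434, 0.025, 1.573, -0.012, 1.134, -0.075], TCP at [0.219, -0.585, 0.227] pointing down, gripper open.
Joint ranges: [-2.62, 2.62], [-0.44, 2.09], [-1.27, 1.32], [0.08, 2.57], [-1.32, 4.46], [0.12, 2], [-2.74, 2.74]. Speed limits (rad/s): [2.22, 2.22, 3.01, 3.01, 3.14, 3.14, 3.14].

### API

Orientations are given as a 3x3 rotation matrix whose columns are the frame's x, y, z axes.
In Python, from rig import ctrl, camera, calibration gives the robot as it stands.
- The arm moves only by the tool send_rows, never from a script. Its argument "rows" is a list of rows, each a list of 6 numbers: the shift along the tool's x, y, z in units of 50 mm (1.0 is 50 mm), then the turn, a rotation vector about the tool's x, y, z in units of 10 degrees (1.0 is 10 degrees). A call has 1 to 20 rows; each row shifts and turns the commanded pose from where the row before left it, along the tool's axes as they then stand; what a row does not reach is not made up. A row lasts 1/8 s, in which the tool goes at most 62.5 mm and 10.7 degrees, less where a joint would pass 70% of its speed; a pose out of reach is approached as far as the arm can. A call is refused whole if a number of a shift passes 1 or a number of a turn 1, either way. A call with a gripper value outside its range is refused whole. "hand" is the closure, from -1 (fully open) to 1 (shut), set as the call begins (left out, the last holds). The fingers move at their own pace and stop on an object; the grip force is fixed at half the most. Time passes only in rows, so rows that do not move let the fingers close. It gives the time, the measured TCP pose, the force, the opening and the grip force at its end, in the units of the state.
- ctrl.state(): the state, without advancing time (a new reading comes with each control period).
- camera(name): name is "scene" or "side" or "wrist"; returns (picture, depth): 420x560x3 uint8, blue, green, red; 420x560 float32, m along the optical axis (not along the pixel's ray), 0 where there is no reading.
- calibration(name): a dict with "mtx" (3x3 intrinsics, pixels), "k1" (the pictures are not rectified: a ray, as slopes to the right and down, at radius r is drawn at 1 + k1 r^2 times it, then the intrinsics apply), "world_to_cam" (4x4, takes a point from world to camera coordinates). Camera axes: x right, y down, z forward; pixel columns grow to the right and rows downward; lengths in m; the calibration is good to about 2 mm. A picture is of the moment at which its call begins: read the wrist's pose just before it. calibration takes no time and is no camera call; for the wrist camera it gives the pose at the moment of the call.
- ctrl.close_job(): hands the job in; it is judged then, once.
The state is a dict: "t": time; "joints": joint angles; "qvel": joint speeds; "tau": joint torques, N m; "tool_pos": TCP position; "tool_rot": TCP orientation; "force": force on the tool from outside, world axes, zero at the start; "torque": the same for the moment, N m; "finger_gap": finger opening in m; "grip_force": force on a finger pad.
Only numpy, scipy, OpenCV 4.12 (cv2) and the standard library are available. Lean on these libraries where they do the work, as an engineer would, in place of code of your own. Each camera call takes 0.05 s, during which the arm holds its last target. There are 200 camera calls.

### The job

Walk the heavy timber block across the chest top, pushing its two ends forward in turn, until its long far side lies flush against the steel bench stop along its whole length and neither end sticks out past the bar. The chest stands on castors and rolls away if pushed hard, so never press on the block with more than 25 N, also not when it comes up against the stop (pushing it straight from the middle takes more than that). Leave everything else on the chest untouched, and let go of the block when it is home.

Things in the scene. Friction and masses are not known exactly. Their poses are not given: they have to be found in the camera images.
- block: heavy dark timber block, 130 (own x) x 340 (own y) x 45 mm high, 2.9 kg, on two 6 mm rubber strips at own y = +-90 mm. Origin: centre of the wood's underside, z up; own x faces the stop. Starting it straight takes 26 to 35 N; pushing low by an end of its long near side 10 to 15 N: it turns about the farther strip, the other end swinging back. Bearing down or meeting it at 50 mm/s gives over 25 N.
- far_left (a point): end of the block's far long side (the side that must meet the stop), at own (65, 170) mm, at half the block's height (22 mm)
- far_right (a point): the other end of the block's far long side, at own (65, -170) mm, at half the block's height
- stop_face (a point): middle of the face (towards the robot) of the fixed, rigid bench stop, 18 mm above the chest top: a straight dark steel bar 400 mm long (own y), 24 mm deep (behind this face), 36 mm high, two bolt heads on top, on the far part of the chest top. Own x points away from the robot, square to the face; z up.
- spray: upright aerosol can with a red cap, 67 mm across, 209 mm tall; origin: centre of its underside. To be left alone.
- tin: short food-type tin used for grease, 75 mm across, 58 mm tall; origin: centre of its underside. To be left alone.
- filter: upright blue oil filter, 70 mm across, 89 mm tall; origin: centre of its underside. To be left alone.
- jar: clear glass jar, 70 mm across, 83 mm tall; origin: centre of its underside. To be left alone.
- bearing: steel ball bearing lying flat, 52 mm across, 14 mm high; origin: centre of its underside. To be left alone.
- tape: roll of black insulating tape lying flat, 58 mm across, 19 mm high; origin: centre of its underside. To be left alone.
- plug: spark plug lying down, 74 mm long, 23 mm wide; origin: centre of its underside. To be left alone.

How it is judged:
At the end, for the whole second after the job is handed in: Both ends of the block's far side are within 4 mm of the stop's face, the block's middle is within 30 mm of the stop's middle along the bar, and the block lies flat, at rest (x of far_left in the frame of stop_face between -0.004 and 0.004 m and x of far_right in the frame of stop_face between -0.004 and 0.004 m and y of block in the frame of stop_face between -0.03 and 0.03 m and angle between block's own z axis and vertical below 0.03 rad and linear speed of block below 0.005 m/s and angular speed of block below 0.02 rad/s); the robot touches nothing.
It fails at once if the block is pressed with more than 25 N (contact force between any of the fingers, the arm and block above 25 N).
It fails at once if another thing on the chest is moved more than 10 mm (distance of any of spray, tin, filter, jar, bearing, tape, plug from where it was at the start of the episode above 0.01 m).
It also fails if it takes over 67 s, if anything falls off the work surface, if the arm or the gripper's body presses on something with over 40 N, if the wrist force passes 120 N, or if a joint passes its speed limit or range.

## Working session

There is one attempt and no reset: what is moved stays moved. The work goes in short steps, Python scripts to look and compute and a tool call to move; the robot and the scene stay as the last step left them, time stands still between calls to the robot, and variables do not carry over. Pictures are saved under pics/ and viewed, at most 10 in all, crops included, and the job is handed in when it is done.

Besides the shell and the picture viewer there is one more tool, called after "Request:" as name([rows], argument=value, ...), one row to a line, values as JSON. send_rows: Moves the arm, as the interface text tells. Its arguments: {"type":"object","properties":{"rows":{"type":"array","items":{"type":"array","items":{"type":"number"}}},"hand":{"type":"number"}},"required":["rows"]}

```bash
ls; mkdir -p pics; python3 - <<'E'
from rig import ctrl,camera,calibration
import cv2,numpy as np
s=ctrl.state();print(s['t'],s['tool_pos'],s['tool_rot'],s['force'],s['finger_gap'])
for n in("scene","side"):
    p,d=camera(n);cv2.imwrite(f"pics/{n}0.png",p);np.save(f"pics/{n}0.npy",d)
    c=calibration(n);print(n,c)
E
```

```text
pics
0.0 [ 0.21923411 -0.58473711  0.22594685] [[ 9.36345397e-01  3.51079483e-01 -7.03415739e-04]
 [ 3.51080152e-01 -9.36344330e-01  1.42242569e-03]
 [-1.59254863e-04 -1.57883705e-03 -9.99998741e-01]] [ 0.14350444 -0.04678237 -0.59055855] 0.09175013887555407
scene {'mtx': array([[396.50126989,   0.        , 272.85369098],
       [  0.        , 396.50126989, 211.44007359],
       [  0.        ,   0.        ,   1.        ]]), 'k1': -0.09444299617592625, 'world_to_cam': array([[-0.51947135, -0.8542136 , -0.02164824,  0.26376739],
       [-0.33460645,  0.22666455, -0.91469214,  0.24145126],
       [ 0.78624935, -0.46791272, -0.40357112,  0.6650189 ],
       [ 0.        ,  0.        ,  0.        ,  1.        ]])}
side {'mtx': array([[517.8003463 ,   0.        , 276.08136791],
       [  0.        , 517.8003463 , 207.24701763],
       [  0.        ,   0.        ,   1.        ]]), 'k1': -0.020166247579307253, 'world_to_cam': array([[-0.83358804, -0.55236387,  0.0050137 ,  0.40842707],
       [-0.18544864,  0.27129312, -0.9444622 ,  0.16122225],
       [ 0.52032662, -0.78822217, -0.32858183,  0.93305178],
       [ 0.        ,  0.        ,  0.        ,  1.        ]])}
```

View pics/scene0.png

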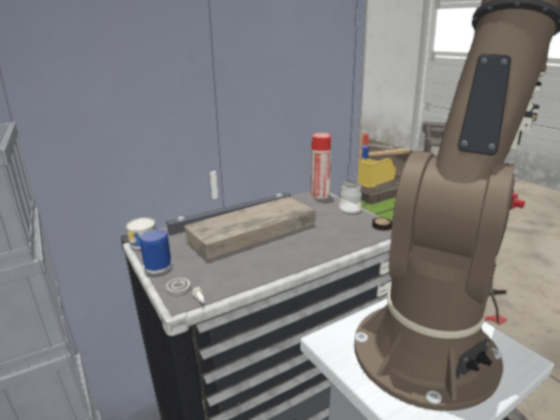

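View pics/side0.png

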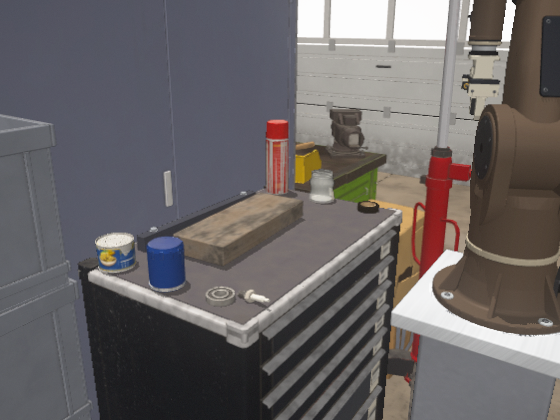

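The views show the block at about (250,225) in scene, with the stop bar behind it. The can and jar are near the right end, and the filter and tin near the left end. Next I'll measure from depth.

```bash
cat > h.py <<'E'
from rig import ctrl,camera,calibration
import cv2,numpy as np
def pts(n,d,c=None):
    c=c or calibration(n)
    v,u=np.mgrid[0:d.shape[0],0:d.shape[1]].astype(np.float64)
    q=cv2.undistortPoints(np.stack([u,v],-1).reshape(-1,1,2),c['mtx'],np.array([c['k1'],0,0,0,0.])).reshape(d.shape+(2,))
    P=np.dstack([q*d[...,None],d])
    M=np.linalg.inv(c['world_to_cam']); W=P@M[:3,:3].T+M[:3,3]; W[d<=0]=np.nan; return W
E
python3 - <<'E'
from h import *
img=np.zeros((520,800,3),np.uint8)+40
# map: x 0.25..0.9 upward, y 0.5..-0.5 ; 800 px/m
S=800
for k,n in enumerate(("scene","side")):
    W=pts(n,np.load(f"pics/{n}0.npy")); p=cv2.imread(f"pics/{n}0.png")
    z=W[...,2]; m=(z>-.02)&(z<.25)&(W[...,0]>.25)&(W[...,0]<.9)&(abs(W[...,1])<.5)
    print(n,m.sum(), np.nanpercentile(z[m],[5,25,50,75,95]))
    for lo,hi in((.044,.058),):
        b=(m&(z>lo)&(z<hi)).astype(np.uint8); k_,l,st,ce=cv2.connectedComponentsWithStats(b)
        for i in np.argsort(-st[1:,4])[:3]+1:
            q=W[l==i]; r=cv2.minAreaRect(q[:,:2].astype(np.float32)); print(st[i],q.mean(0).round(4),r,np.median(q[:,2]))
    for x,c in zip(W[m],p[m]):
        col=c if x[2]<.03 else c
        img[int(np.clip((.9-x[0])*S,0,519)),int(np.clip((.5-x[1])*S,0,799))]=c
cv2.imwrite("pics/map.png",img)
E
```

```text
scene 47205 [-0.00349885  0.00313003  0.04858094  0.1346035   0.22739463]
[ 185  197  130   50 2784] [0.5493 0.0504 0.0508] ((0.5597115755081177, 0.03546939790248871), (0.13607805967330933, 0.33824461698532104), 3.5762698650360107) 0.051098175280706676
[  58  170  253   61 1092] [0.7887 0.144  0.051 ] ((0.7866926789283752, 0.08494696021080017), (0.027693558484315872, 0.8297368884086609), 0.957775354385376) 0.051043436223325744
[125 218  30  17 374] [0.6711 0.3074 0.054 ] ((0.6759839057922363, 0.3060227632522583), (0.07756126672029495, 0.07308180630207062), 0.6853808164596558) 0.05500702933194454
side 51841 [-0.00594612  0.002585    0.03923309  0.11712773  0.22327123]
[ 173  193  130   57 3262] [0.5496 0.0581 0.0503] ((0.5566461682319641, 0.033523693680763245), (0.1328151375055313, 0.3416055142879486), 2.8504445552825928) 0.05058376734594283
[  62  162  204   78 1110] [0.7868 0.057  0.051 ] ((0.7840110063552856, -0.020004451274871826), (0.7272458076477051, 0.01610765978693962), 89.99671936035156) 0.05110212259702654
[ 95 233  40  21 663] [0.6708 0.3071 0.0533] ((0.675466001033783, 0.30252423882484436), (0.07388177514076233, 0.07889236509799957), 51.60713195800781) 0.05446608518640478
```

View pics/map.png

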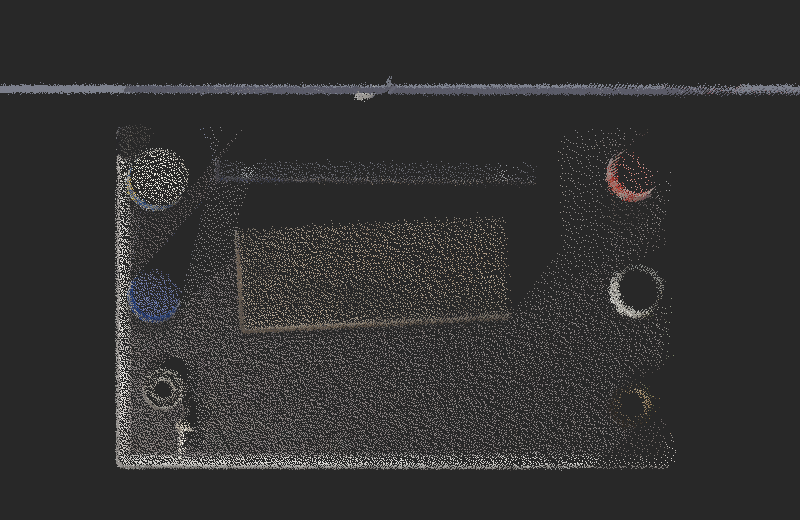

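The map shows the block yawed about +3°, with its left end further from the stop. The bar is at map rows ~178–183 (x≈0.67). Next I'll fit the lines more exactly.

```bash
cat >> h.py <<'E'
def line(q,band):  # robust fit x = a + b*y to points
    (vx,vy,x0,y0)=cv2.fitLine(q.astype(np.float32),cv2.DIST_HUBER,0,.001,.001).ravel(); b=vx/vy; return x0-b*y0,b
def edge(W,zlo,zhi,xr,yr,side,step=.012):
    m=(W[...,2]>zlo)&(W[...,2]<zhi)&(W[...,0]>xr[0])&(W[...,0]<xr[1])&(W[...,1]>yr[0])&(W[...,1]<yr[1]); q=W[m]
    o=[]
    for y in np.arange(*yr,step):
        s=q[(q[:,1]>=y)&(q[:,1]<y+step)]
        if len(s)>5: o.append((np.percentile(s[:,0],4 if side<0 else 96),s[:,1].mean()))
    return np.array(o),q
def measure(names=("scene","side"),load=None):
    for n in names:
        d=np.load(f"pics/{n}0.npy") if load else camera(n)[1]
        W=pts(n,d)
        o,q=edge(W,.029,.043,(.64,.73),(-.15,.21),-1); a,b=line(o,0)
        m=(W[...,2]>.02)&(W[...,2]<.04)&(W[...,0]>.655)&(W[...,0]<.72)&(W[...,1]<.25)&(W[...,1]>-.2); yy=W[m][:,1]
        ox,qb=edge(W,.044,.058,(.42,.73),(-.16,.23),1)
        r=cv2.minAreaRect(qb[:,:2].astype(np.float32)); box=cv2.boxPoints(r)
        f=sorted(box.tolist(),key=lambda p:-p[0])[:2]; f.sort(key=lambda p:-p[1])
        fl,nl=line(ox[3:-3],0),line(edge(W,.044,.058,(.42,.73),(-.1,.16),-1)[0],0)
        print(n,"stop x=%.4f%+.4fy"%(a,b),"y",np.percentile(yy,[.5,99.5]).round(3),"| rect",np.round(r[0],4),np.round(r[1],4),round(r[2],2),
          "far %.4f%+.4fy near %.4f%+.4fy"%(fl+nl),"gaps L,R",[round(1000*(a+b*p[1]-p[0]),1) for p in f], "stop z med",round(float(np.median(q[:,2])),4))
E
python3 - <<'E'
from h import *
measure(load=1)
s=ctrl.state();R=s['tool_rot']
W=pts("side",np.load("pics/side0.npy"));m=(abs(W[...,0]-.44)<.04)&(abs(W[...,1])<.15);print("top z",np.nanmedian(W[m][:,2]))
from scipy.spatial.transform import Rotation as Ro
for sg in(1,-1):
    T=np.array([[0,sg,0],[sg,0,0],[0,0,-1.]]); print(sg,np.degrees(Ro.from_matrix(R.T@T).as_rotvec()))
print(R.T@(np.array([.42,-.11,.2])-s['tool_pos'])/.05)
E
```

```text
scene stop x=0.6732+0.0070y y [-0.165  0.231] | rect [0.5597 0.0355] [0.1361 0.3382] 3.58 far 0.6171-0.0572y near 0.4978-0.0571y gaps L,R [np.float32(57.6), np.float32(34.1)] stop z med 0.0356
side stop x=0.6706+0.0149y y [-0.167  0.229] | rect [0.5566 0.0335] [0.1328 0.3416] 2.85 far 0.6160-0.0542y near 0.4955-0.0514y gaps L,R [np.float32(59.2), np.float32(37.1)] stop z med 0.0352
top z 0.0023835193214080397
1 [-7.54201939e-02 -4.28110927e-02 -6.94445355e+01]
-1 [-4.72320337e-02  8.32085545e-02  1.10555431e+02]
[ 7.09313779 -7.48066141  0.53036702]
```

Request:
send_rows([
  [0,0,0,0,0,-1],
  [0,0,0,0,0,-1],
  [0,0,0,0,0,-1],
  [0,0,0,0,0,-1],
  [0,0,0,0,0,-1],
  [0,0,0,0,0,-1],
  [0.3,0.4,0,0,0,-0.94],
  [0.6,0.6,0,0,0,0],
  [0.8,0.6,0,0,0,0],
  [0.9,0.6,0,0,0,0],
  [0.9,0.5,0,0,0,0],
  [0.9,0.4,0,0,0,0],
  [0.9,0.3,0,0,0,0],
  [0.9,0.2,0,0,0,0],
  [0.9,0.1,0,0,0,0],
], hand=1)

```text
t: 1.98
tool_pos: [0.4071, -0.2321, 0.2265]
tool_rot: [[0.0, 1.0, -0.0], [1.0, -0.0, 0.0], [0.0, -0.0, -1.0]]
force: [0.7, -0.7, 0.1]
finger_gap: 0.0009
grip_force: 0.0
```

Request:
send_rows([
  [0.85,0.05,0,0,0,0],
  [0.85,0.05,0,0,0,0],
  [0.85,0.05,0,0,0,0],
  [0.85,0.05,0,0,0,0],
  [0.85,0.05,0.3,0,0,0],
  [0.85,0.05,0.5,0,0,0],
  [0.85,0.05,0.6,0,0,0],
  [0.85,0.05,0.6,0,0,0],
  [0.85,0.06,0.6,0,0,0],
  [0.8,0,0.6,0,0,0],
  [0,0,0.5,0,0,0],
  [0,0,0.3,0,0,0],
  [0,0,0.15,0,0,0],
  [0,0,0,0,0,0],
])

```text
t: 3.72
tool_pos: [0.4304, 0.188, 0.0193]
tool_rot: [[0.002, 1.0, -0.0], [1.0, -0.002, -0.0], [-0.0, -0.0, -1.0]]
force: [0.4, -0.7, -0.7]
finger_gap: 0.0006
grip_force: 0.0
```

Request:
send_rows([
  [0,0.1,0,0,0,0],
  [0,0.1,0,0,0,0],
  [0,0.1,0,0,0,0],
  [0,0.1,0,0,0,0],
  [0,0.06,0,0,0,0],
  [0,0.05,0,0,0,0],
  [0,0.05,0,0,0,0],
  [0,0.05,0,0,0,0],
  [0,0.05,0,0,0,0],
  [0,0.05,0,0,0,0],
  [0,0.05,0,0,0,0],
  [0,0.05,0,0,0,0],
])

```text
t: 5.22
tool_pos: [0.4682, 0.1885, 0.019]
tool_rot: [[-0.0, 1.0, -0.004], [1.0, 0.0, -0.001], [-0.001, -0.004, -1.0]]
force: [-15.3, 0.2, 13.2]
finger_gap: 0.0006
grip_force: 8.2
```

Request:
send_rows([
  [0,0.0,-0.02,0,0,0],
  [0,0.03,-0.01,0,0,0],
])

```text
t: 5.48
tool_pos: [0.4686, 0.1885, 0.0199]
tool_rot: [[-0.001, 1.0, -0.006], [1.0, 0.001, -0.002], [-0.002, -0.006, -1.0]]
force: [-13.5, 2.8, 0.6]
finger_gap: 0.0002
grip_force: 6.5
```

Request:
send_rows([
  [0,0.04,0,0,0,0],
  [0,0.04,0,0,0,0],
  [0,0.04,0,0,0,0],
])

```text
t: 5.85
tool_pos: [0.474, 0.19, 0.0198]
tool_rot: [[-0.003, 1.0, -0.006], [1.0, 0.003, 0.0], [0.0, -0.006, -1.0]]
force: [-12.2, 6.8, 1.3]
finger_gap: 0.0005
grip_force: 6.5
```

Request:
send_rows([
  [0,0.04,0,0,0,0],
  [0,0.04,0,0,0,0],
  [0,0.04,0,0,0,0],
  [0,0.05,0,0,0,0],
  [0,0.05,0,0,0,0],
  [0,0.05,0,0,0,0],
])

```text
t: 6.6
tool_pos: [0.4872, 0.1919, 0.0201]
tool_rot: [[-0.004, 1.0, -0.006], [1.0, 0.004, 0.002], [0.002, -0.006, -1.0]]
force: [-15.1, 10.1, 2.3]
finger_gap: 0.0004
grip_force: 7.4
```

Request:
send_rows([
  [0.03,0.05,0,0,0,0],
  [0.03,0.05,0,0,0,0],
  [0.02,0.05,0,0,0,0],
  [0.02,0.05,0,0,0,0],
  [0.02,0.05,0,0,0,0],
  [0.02,0.05,0,0,0,0],
  [0.01,0.05,0,0,0,0],
  [0.01,0.05,0,0,0,0],
])

```text
t: 7.6
tool_pos: [0.5074, 0.1969, 0.0196]
tool_rot: [[-0.001, 1.0, -0.007], [1.0, 0.001, -0.001], [-0.001, -0.007, -1.0]]
force: [-11.6, 2.8, 0.7]
finger_gap: 0.0007
grip_force: 6.2
```

Request:
send_rows([
  [0,-0.4,0,0,0,0],
  [0,-0.6,0,0,0,0],
  [-0.4,-0.35,0,0,0,0],
  [-0.8,0,0,0,0,0],
  [-0.9,0,0,0,0,0],
  [-0.9,0,0,0,0,0],
  [-0.9,0,0,0,0,0],
  [-0.9,0,0,0,0,0],
  [-0.9,0,0,0,0,0],
  [-0.5,0,0,0,0,0],
  [-0.1,0,0,0,0,0],
  [0,0,0,0,0,0],
])

```text
t: 9.1
tool_pos: [0.4442, -0.1178, 0.0208]
tool_rot: [[0.001, 1.0, 0.0], [1.0, -0.001, 0.0], [0.0, 0.0, -1.0]]
force: [0.2, 1.3, -0.3]
finger_gap: 0.0006
grip_force: 0.0
```

```bash
python3 - <<'E'
from h import *
measure()
s=ctrl.state();print(s['t'],s['tool_pos'].round(4),s['force'].round(1))
E
```

```text
scene stop x=0.6746+0.0225y y [-0.166  0.231] | rect [0.5633 0.0334] [0.3399 0.2537] 85.37 far 0.6237+0.1174y near 0.5038+0.1174y gaps L,R [np.float32(-24.5), np.float32(-4.6)] stop z med 0.0361
side stop x=0.6715+0.0243y y [-0.169  0.229] | rect [0.54  0.032] [0.349  0.1919] 81.98 far 0.6218+0.1273y near 0.5018+0.1214y gaps L,R [np.float32(16.8), np.float32(57.1)] stop z med 0.0355
9.2 [ 0.4443 -0.1169  0.0208] [-0.  -0.2  0. ]
```

Request:
send_rows([
  [0,0.1,0,0,0,0],
  [0,0.1,0,0,0,0],
  [0,0.06,0,0,0,0],
  [0,0.05,0,0,0,0],
  [0,0.05,0,0,0,0],
  [0,0.05,0,0,0,0],
  [0,0.05,-0.01,0,0,0],
  [-0.01,0.05,-0.01,0,0,0],
  [-0.01,0.05,-0.01,0,0,0],
])

```text
t: 10.32
tool_pos: [0.4701, -0.1191, 0.0217]
tool_rot: [[0.001, 1.0, -0.004], [1.0, -0.001, 0.0], [0.0, -0.004, -1.0]]
force: [-8.8, 3.1, 2.4]
finger_gap: 0.0006
grip_force: 4.7
```

Request:
send_rows([
  [-0.01,0.04,0,0,0,0],
  [-0.01,0.04,0,0,0,0],
  [-0.02,0.04,0,0,0,0],
  [-0.02,0.05,0,0,0,0],
  [-0.02,0.05,0,0,0,0],
  [-0.02,0.05,0,0,0,0],
])

```text
t: 11.08
tool_pos: [0.4804, -0.1237, 0.0215]
tool_rot: [[0.0, 1.0, -0.009], [1.0, -0.0, -0.0], [-0.0, -0.009, -1.0]]
force: [-16.5, 4.0, 13.3]
finger_gap: 0.0005
grip_force: 8.9
```

Request:
send_rows([
  [0,0.0,-0.02,0,0,0],
  [-0.01,0.03,-0.01,0,0,0],
  [-0.02,0.04,0,0,0,0],
])

```text
t: 11.45
tool_pos: [0.485, -0.1257, 0.0225]
tool_rot: [[0.001, 1.0, -0.007], [1.0, -0.001, 0.0], [0.0, -0.007, -1.0]]
force: [-9.3, 2.4, -1.5]
finger_gap: 0.0003
grip_force: 4.4
```

Request:
send_rows([
  [-0.01,0.05,0,0,0,0],
  [-0.01,0.05,0,0,0,0],
  [-0.01,0.05,-0.005,0,0,0],
  [-0.01,0.05,0,0,0,0],
  [-0.01,0.05,-0.005,0,0,0],
  [-0.01,0.05,0,0,0,0],
  [-0.01,0.05,0,0,0,0],
])

```text
t: 12.32
tool_pos: [0.501, -0.1311, 0.0226]
tool_rot: [[0.002, 1.0, -0.01], [1.0, -0.002, -0.002], [-0.002, -0.01, -1.0]]
force: [-13.1, -3.5, 0.9]
finger_gap: 0.0006
grip_force: 6.4
```

Request:
send_rows([
  [-0.02,0.05,0,0,0,0],
  [-0.02,0.05,-0.005,0,0,0],
  [-0.02,0.05,0,0,0,0],
  [-0.02,0.05,-0.005,0,0,0],
  [-0.02,0.05,0,0,0,0],
  [-0.01,0.05,-0.005,0,0,0],
  [-0.01,0.05,0,0,0,0],
])

```text
t: 13.2
tool_pos: [0.5191, -0.1365, 0.0234]
tool_rot: [[0.002, 1.0, -0.009], [1.0, -0.002, -0.001], [-0.001, -0.009, -1.0]]
force: [-11.3, -0.9, -0.9]
finger_gap: 0.0004
grip_force: 5.6
```

Request:
send_rows([
  [0,-0.4,0,0,0,0],
  [0,-0.5,0.02,0,0,0],
  [0.4,-0.2,0.02,0,0,0],
  [0.8,-0.05,0.02,0,0,0],
  [0.9,0,0,0,0,0],
  [0.9,0,0,0,0,0],
  [0.9,0,0,0,0,0],
  [0.9,0,0,0,0,0],
  [0.9,0,0,0,0,0],
  [0.5,0,0,0,0,0],
  [0.1,0,0,0,0,0],
  [0,0,0,0,0,0],
])

```text
t: 14.7
tool_pos: [0.4668, 0.1789, 0.0218]
tool_rot: [[0.001, 1.0, -0.0], [1.0, -0.001, -0.001], [-0.001, -0.0, -1.0]]
force: [-1.0, -0.1, -0.2]
finger_gap: 0.0001
grip_force: 0.0
```

```bash
python3 - <<'E'
from h import *
measure()
p,d=camera("scene");cv2.imwrite("pics/s1.png",p)
s=ctrl.state();print(s['t'],s['tool_pos'].round(4),s['force'].round(1))
E
```

```text
scene stop x=0.6829-0.0462y y [-0.167  0.231] | rect [0.5784 0.0291] [0.2395 0.3418] 4.42 far 0.6440-0.1153y near 0.5234-0.1112y gaps L,R [np.float32(-11.3), np.float32(-21.9)] stop z med 0.036
side stop x=0.6755-0.0159y y [-0.03  0.23] | rect [0.5519 0.0255] [0.187  0.3442] 4.59 far 0.5902+0.2245y near 0.5324+0.0344y gaps L,R [np.float32(40.9), np.float32(18.8)] stop z med 0.0353
14.85 [0.4669 0.178  0.0218] [ 0.8 -0.7 -0.7]
```

Request:
send_rows([
  [0,0.05,0,0,0,0],
  [0,0.05,0,0,0,0],
  [0,0.05,0,0,0,0],
  [0,0.05,0,0,0,0],
  [0,0.05,-0.01,0,0,0],
  [0.01,0.05,-0.01,0,0,0],
  [0.01,0.05,-0.01,0,0,0],
  [0.01,0.05,-0.01,0,0,0],
])

```text
t: 15.85
tool_pos: [0.4848, 0.1806, 0.0235]
tool_rot: [[0.0, 1.0, -0.003], [1.0, -0.0, -0.002], [-0.002, -0.003, -1.0]]
force: [-9.6, -0.4, 2.2]
finger_gap: 0.0003
grip_force: 5.1
```

Request:
send_rows([
  [0.01,0.04,-0.01,0,0,0],
  [0.01,0.04,-0.01,0,0,0],
  [0.01,0.04,-0.01,0,0,0],
  [0.02,0.05,-0.01,0,0,0],
  [0.02,0.05,0,0,0,0],
])

```text
t: 16.48
tool_pos: [0.4939, 0.1842, 0.0248]
tool_rot: [[-0.001, 1.0, -0.006], [1.0, 0.001, -0.002], [-0.002, -0.006, -1.0]]
force: [-9.8, 0.9, -1.8]
finger_gap: 0.0007
grip_force: 5.0
```

Request:
send_rows([
  [0.02,0.05,0,0,0,0],
  [0.02,0.05,0,0,0,0],
  [0.02,0.05,0,0,0,0],
  [0.02,0.05,-0.005,0,0,0],
  [0.02,0.05,0,0,0,0],
  [0.02,0.05,-0.005,0,0,0],
  [0.02,0.05,0,0,0,0],
  [0.01,0.05,-0.005,0,0,0],
  [0.01,0.05,0,0,0,0],
])

```text
t: 17.6
tool_pos: [0.5161, 0.1927, 0.0255]
tool_rot: [[-0.001, 1.0, -0.007], [1.0, 0.001, -0.002], [-0.002, -0.007, -1.0]]
force: [-11.2, 2.2, -0.7]
finger_gap: 0.0004
grip_force: 5.7
```

Request:
send_rows([
  [0,-0.4,0,0,0,0],
  [0,-0.5,0.03,0,0,0],
  [-0.4,-0.2,0.03,0,0,0],
  [-0.8,0,0.03,0,0,0],
  [-0.9,0,0.01,0,0,0],
  [-0.9,0,0,0,0,0],
  [-0.9,0,0,0,0,0],
  [-0.9,0,0,0,0,0],
  [-0.9,0,0,0,0,0],
  [-0.5,0,0,0,0,0],
  [-0.1,0,0,0,0,0],
  [0,0,0,0,0,0],
])

```text
t: 19.1
tool_pos: [0.4652, -0.1217, 0.0218]
tool_rot: [[0.001, 1.0, 0.0], [1.0, -0.001, 0.0], [0.0, 0.0, -1.0]]
force: [0.0, 0.6, 0.5]
finger_gap: 0.0
grip_force: 0.0
```

```bash
cat >> h.py <<'E'
def m2(n="scene",load=None,excl=(9,9)):
    d=np.load(f"pics/{n}0.npy") if load else camera(n)[1]
    W=pts(n,d); r=[]
    for sd,xr in((1,(.42,.73)),(-1,(.42,.73))):
        o,_=edge(W,.046,.056,xr,(-.11,.17),sd); o=o[(o[:,1]<excl[0])|(o[:,1]>excl[1])]; r.append(line(o,0))
    (f,bf),(k,bk)=r; b=(bf+bk)/2; c=(f+k)/2+bf*.032; x=c+.065
    print(n,"width %.4f slopes %.4f %.4f far(.032)=%.4f"%(f-k,bf,bk,x),"gapC %.1f L %.1f R %.1f"%tuple(1000*(.6725-x+e*(.0115-bf)) for e in(0,.17,-.17)))
E
python3 - <<'E'
from h import *
m2(load=1);m2("side",load=1)
ex=(-.25,-.06)
m2(excl=ex);m2("side",excl=ex)
p,d=camera("side");cv2.imwrite("pics/s2.png",p)
s=ctrl.state();print(s['t'],s['tool_pos'].round(4),s['force'].round(1))
E
```

```text
scene width 0.1194 slopes -0.0558 -0.0552 far(.032)=0.6211 gapC 51.4 L 62.8 R 39.9
side width 0.1195 slopes -0.0529 -0.0520 far(.032)=0.6192 gapC 53.3 L 64.2 R 42.3
scene width 0.1189 slopes 0.0224 0.0296 far(.032)=0.6533 gapC 19.2 L 17.3 R 21.0
side width 0.1193 slopes 0.0312 0.0392 far(.032)=0.6520 gapC 20.5 L 17.1 R 23.8
19.25 [ 0.4653 -0.1209  0.0218] [ 0.4 -0.8 -0. ]
```

View pics/s2.png

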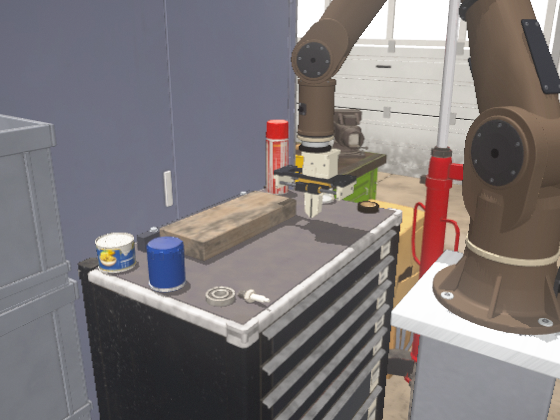

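Request:
send_rows([
  [0,0.1,0,0,0,0],
  [0,0.1,0,0,0,0],
  [0,0.1,0,0,0,0],
  [0,0.1,0,0,0,0],
  [0,0.06,0,0,0,0],
  [0,0.05,0,0,0,0],
  [0,0.05,0,0,0,0],
  [0,0.05,0,0,0,0],
  [0,0.05,-0.01,0,0,0],
  [-0.01,0.05,-0.01,0,0,0],
  [-0.01,0.05,-0.01,0,0,0],
])

```text
t: 20.62
tool_pos: [0.5032, -0.1235, 0.0233]
tool_rot: [[0.001, 1.0, -0.0], [1.0, -0.001, -0.0], [-0.0, -0.0, -1.0]]
force: [0.3, 0.7, 0.0]
finger_gap: 0.0003
grip_force: 0.0
```

Request:
send_rows([
  [0,0.05,0,0,0,0],
  [0,0.05,0,0,0,0],
  [0,0.05,-0.005,0,0,0],
])

```text
t: 21.0
tool_pos: [0.5047, -0.1237, 0.0227]
tool_rot: [[0.001, 1.0, -0.011], [1.0, -0.001, -0.001], [-0.001, -0.011, -1.0]]
force: [-22.4, 0.6, 19.5]
finger_gap: 0.0005
grip_force: 11.3
```

Request:
send_rows([
  [0,-0.02,-0.03,0,0,0],
])

```text
t: 21.12
tool_pos: [0.5051, -0.1236, 0.0238]
tool_rot: [[0.001, 1.0, -0.008], [1.0, -0.001, -0.001], [-0.001, -0.008, -1.0]]
force: [-6.8, -0.2, -3.1]
finger_gap: 0.0003
grip_force: 3.2
```

Request:
send_rows([
  [0,0.02,0,0,0,0],
  [0,0.03,0,0,0,0],
  [-0.01,0.03,-0.005,0,0,0],
])

```text
t: 21.5
tool_pos: [0.5084, -0.1248, 0.0236]
tool_rot: [[0.002, 1.0, -0.009], [1.0, -0.002, -0.001], [-0.001, -0.009, -1.0]]
force: [-12.5, -2.1, -0.7]
finger_gap: 0.0004
grip_force: 5.7
```

Request:
send_rows([
  [-0.015,0.04,-0.005,0,0,0],
  [-0.015,0.04,0,0,0,0],
  [-0.015,0.04,-0.005,0,0,0],
  [-0.015,0.04,0,0,0,0],
  [-0.01,0.04,-0.005,0,0,0],
])

```text
t: 22.12
tool_pos: [0.5184, -0.1282, 0.0243]
tool_rot: [[0.001, 1.0, -0.01], [1.0, -0.001, -0.001], [-0.001, -0.01, -1.0]]
force: [-12.2, -2.1, -1.0]
finger_gap: 0.0004
grip_force: 5.9
```

Request:
send_rows([
  [-0.01,0.04,0,0,0,0],
  [-0.01,0.03,0,0,0,0],
])

```text
t: 22.38
tool_pos: [0.5219, -0.1294, 0.0243]
tool_rot: [[0.002, 1.0, -0.01], [1.0, -0.002, -0.001], [-0.001, -0.01, -1.0]]
force: [-12.5, -1.0, -0.1]
finger_gap: 0.0005
grip_force: 5.9
```

Request:
send_rows([
  [0,-0.3,0,0,0,0],
  [0,-0.4,0.02,0,0,0],
  [0.4,-0.1,0.03,0,0,0],
  [0.8,0,0.03,0,0,0],
  [0.9,0,0,0,0,0],
  [0.9,0,0,0,0,0],
  [0.9,0,0,0,0,0],
  [0.9,0,0,0,0,0],
  [0.9,0,0,0,0,0],
  [0.5,0,0,0,0,0],
  [0.1,0,0,0,0,0],
  [0,0,0,0,0,0],
])

```text
t: 23.88
tool_pos: [0.4872, 0.1858, 0.0219]
tool_rot: [[0.001, 1.0, 0.0], [1.0, -0.001, -0.001], [-0.001, 0.0, -1.0]]
force: [-0.1, -0.4, -0.2]
finger_gap: 0.0004
grip_force: 0.0
```

```bash
python3 - <<'E'
from h import *
s=ctrl.state();print(s['t'],s['tool_pos'].round(4),s['force'].round(1),[k for k in s])
m2(excl=(.1,.3));m2("side",excl=(.05,.3))
E
```

```text
23.875 [0.4872 0.1858 0.0219] [-0.1 -0.4 -0.2] ['t', 'joints', 'qvel', 'tau', 'tool_pos', 'tool_rot', 'force', 'torque', 'grip_force', 'finger_gap']
scene width 0.1185 slopes -0.0652 -0.0487 far(.032)=0.6569 gapC 15.6 L 28.6 R 2.5
side width 0.0122 slopes -0.6646 0.0646 far(.032)=0.5913 gapC 81.2 L 196.2 R -33.7
```

Request:
send_rows([
  [0,0.08,0,0,0,0],
  [0,0.08,0,0,0,0],
  [0,0.06,0,0,0,0],
  [0,0.04,0,0,0,0],
  [0,0.03,-0.01,0,0,0],
  [0,0.03,-0.015,0,0,0],
  [0,0.03,-0.015,0,0,0],
])

```text
t: 24.85
tool_pos: [0.5048, 0.1866, 0.0241]
tool_rot: [[0.001, 1.0, 0.0], [1.0, -0.001, -0.0], [-0.0, 0.0, -1.0]]
force: [-0.3, 0.4, -0.1]
finger_gap: 0.0004
grip_force: 0.0
```

Request:
send_rows([
  [0,0.03,-0.01,0,0,0],
  [0,0.03,-0.015,0,0,0],
  [0,0.03,-0.015,0,0,0],
])

```text
t: 25.22
tool_pos: [0.5077, 0.1865, 0.0254]
tool_rot: [[0.0, 1.0, -0.003], [1.0, -0.0, -0.001], [-0.001, -0.003, -1.0]]
force: [-6.2, 1.4, -2.8]
finger_gap: 0.0006
grip_force: 3.1
```

Contact is at about x=0.507 and the load is clean.

Request:
send_rows([
  [0,0.03,0,0,0,0],
  [0.01,0.03,0,0,0,0],
  [0.01,0.04,0,0,0,0],
  [0.015,0.04,-0.005,0,0,0],
])

```text
t: 25.72
tool_pos: [0.5121, 0.1881, 0.0253]
tool_rot: [[-0.001, 1.0, -0.007], [1.0, 0.001, -0.002], [-0.002, -0.007, -1.0]]
force: [-12.4, 0.3, 1.0]
finger_gap: 0.0001
grip_force: 6.0
```

Request:
send_rows([
  [0.015,0.04,-0.005,0,0,0],
  [0.015,0.04,-0.005,0,0,0],
  [0.015,0.04,0,0,0,0],
  [0.015,0.04,-0.005,0,0,0],
  [0.015,0.04,0,0,0,0],
  [0.015,0.04,-0.005,0,0,0],
  [0.015,0.04,0,0,0,0],
])

```text
t: 26.6
tool_pos: [0.5265, 0.1931, 0.026]
tool_rot: [[-0.0, 1.0, -0.006], [1.0, 0.0, -0.002], [-0.002, -0.006, -1.0]]
force: [-11.4, -0.3, -0.6]
finger_gap: 0.0003
grip_force: 5.3
```

Request:
send_rows([
  [0.01,0.03,0,0,0,0],
  [0.01,0.03,0,0,0,0],
])

```text
t: 26.85
tool_pos: [0.5281, 0.1937, 0.0257]
tool_rot: [[-0.0, 1.0, -0.009], [1.0, 0.0, -0.003], [-0.003, -0.009, -1.0]]
force: [-17.9, -1.0, 3.4]
finger_gap: 0.0004
grip_force: 8.8
```

Request:
send_rows([
  [0,-0.3,0,0,0,0],
  [0,-0.4,0.03,0,0,0],
  [-0.4,0,0.03,0,0,0],
  [-0.8,0,0.03,0,0,0],
  [-0.9,0,0,0,0,0],
  [-0.9,0,0,0,0,0],
  [-0.9,0,0,0,0,0],
  [-0.9,0,0,0,0,0],
  [-0.9,0,0,0,0,0],
  [-0.5,0,0,0,0,0],
  [-0.1,0,0,0,0,0],
  [0,0,0,0,0,0],
])

```text
t: 28.35
tool_pos: [0.4982, -0.1202, 0.0229]
tool_rot: [[0.001, 1.0, 0.001], [1.0, -0.001, 0.0], [0.0, 0.001, -1.0]]
force: [0.9, 0.2, 0.5]
finger_gap: 0.0003
grip_force: 0.0
```

```bash
python3 - <<'E'
from h import *
s=ctrl.state();print(s['t'],s['tool_pos'].round(4),s['force'].round(1))
m2(excl=(-.25,-.06));m2("side",excl=(-.25,-.06))
p,d=camera("scene");cv2.imwrite("pics/s3.png",cv2.resize(p[160:280,110:400],None,fx=2.7,fy=2.7,interpolation=2))
E
```

```text
28.35 [ 0.4982 -0.1202  0.0229] [0.9 0.2 0.5]
scene width 0.1185 slopes 0.0485 0.0501 far(.032)=0.6631 gapC 9.4 L 3.1 R 15.6
side width 0.1189 slopes 0.0509 0.0523 far(.032)=0.6615 gapC 11.0 L 4.3 R 17.7
```

View pics/s3.png

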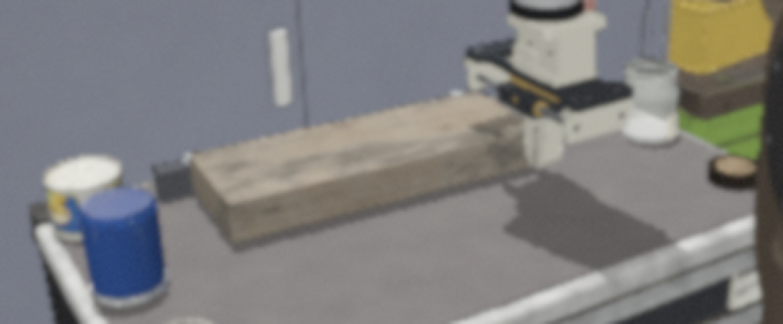

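Request:
send_rows([
  [0,0.05,0,0,0,0],
  [0,0.04,0,0,0,0],
  [0,0.03,-0.015,0,0,0],
  [0,0.03,-0.015,0,0,0],
  [0,0.03,-0.015,0,0,0],
])

```text
t: 29.12
tool_pos: [0.5071, -0.1205, 0.025]
tool_rot: [[0.001, 1.0, 0.0], [1.0, -0.001, -0.0], [-0.0, 0.0, -1.0]]
force: [0.0, 0.2, 0.3]
finger_gap: 0.0001
grip_force: 0.0
```

Request:
send_rows([
  [0,0.03,-0.01,0,0,0],
  [0,0.03,-0.015,0,0,0],
  [0,0.03,-0.015,0,0,0],
])

```text
t: 29.5
tool_pos: [0.5116, -0.1205, 0.027]
tool_rot: [[0.001, 1.0, 0.0], [1.0, -0.001, -0.0], [-0.0, 0.0, -1.0]]
force: [-0.0, -0.8, -0.7]
finger_gap: 0.0003
grip_force: 0.0
```

Request:
send_rows([
  [0,0.0,0.08,0,0,0],
  [0,0.03,-0.015,0,0,0],
  [0,0.03,-0.015,0,0,0],
])

```text
t: 29.88
tool_pos: [0.5121, -0.1205, 0.0236]
tool_rot: [[0.001, 1.0, -0.005], [1.0, -0.001, -0.0], [-0.0, -0.005, -1.0]]
force: [-7.0, 0.5, -2.7]
finger_gap: 0.0001
grip_force: 3.8
```

Contact at x≈0.512. I need about 13 mm more.

Request:
send_rows([
  [0,0.03,0,0,0,0],
  [0,0.03,-0.005,0,0,0],
  [-0.01,0.03,-0.005,0,0,0],
  [-0.01,0.03,-0.005,0,0,0],
])

```text
t: 30.38
tool_pos: [0.5163, -0.1221, 0.0239]
tool_rot: [[0.002, 1.0, -0.008], [1.0, -0.002, -0.001], [-0.001, -0.008, -1.0]]
force: [-10.5, -0.3, -0.7]
finger_gap: 0.0007
grip_force: 5.3
```

Request:
send_rows([
  [-0.01,0.03,0,0,0,0],
  [-0.01,0.03,-0.005,0,0,0],
  [-0.01,0.03,0,0,0,0],
  [-0.01,0.03,-0.005,0,0,0],
])

```text
t: 30.88
tool_pos: [0.5221, -0.1242, 0.0243]
tool_rot: [[0.001, 1.0, -0.008], [1.0, -0.001, -0.001], [-0.001, -0.008, -1.0]]
force: [-10.4, -1.0, -0.2]
finger_gap: 0.0003
grip_force: 5.6
```

Request:
send_rows([
  [-0.01,0.03,0,0,0,0],
  [-0.01,0.03,-0.005,0,0,0],
])

```text
t: 31.12
tool_pos: [0.5247, -0.1251, 0.0245]
tool_rot: [[0.001, 1.0, -0.009], [1.0, -0.001, -0.001], [-0.001, -0.009, -1.0]]
force: [-14.6, -0.1, 0.4]
finger_gap: 0.0002
grip_force: 7.8
```

Request:
send_rows([
  [0,0.015,-0.005,0,0,0],
])

```text
t: 31.25
tool_pos: [0.5247, -0.1251, 0.0245]
tool_rot: [[0.001, 1.0, -0.01], [1.0, -0.001, -0.001], [-0.001, -0.01, -1.0]]
force: [-14.8, -0.0, 0.0]
finger_gap: 0.0005
grip_force: 7.5
```

Request:
send_rows([
  [0,-0.3,0,0,0,0],
  [0,-0.3,0.02,0,0,0],
  [0.4,0,0.02,0,0,0],
  [0.8,0,0.02,0,0,0],
  [0.9,0,0,0,0,0],
  [0.9,0,0,0,0,0],
  [0.9,0,0,0,0,0],
  [0.9,0,0,0,0,0],
  [0.9,0,0,0,0,0],
  [0.5,0,0,0,0,0],
  [0.1,0,0,0,0,0],
  [0,0,0,0,0,0],
])

```text
t: 32.75
tool_pos: [0.5005, 0.1897, 0.0232]
tool_rot: [[0.001, 1.0, 0.0], [1.0, -0.001, -0.001], [-0.001, 0.0, -1.0]]
force: [0.0, -0.3, -0.5]
finger_gap: 0.0005
grip_force: 0.0
```

```bash
python3 - <<'E'
from h import *
s=ctrl.state();print(s['t'],s['tool_pos'].round(4),s['force'].round(1))
m2(excl=(.1,.3));m2("side",excl=(.05,.3))
E
```

```text
32.75 [0.5005 0.1897 0.0232] [ 0.  -0.3 -0.5]
scene width 0.1178 slopes -0.0164 -0.0065 far(.032)=0.6656 gapC 6.9 L 11.6 R 2.2
side width 0.0244 slopes -0.7171 0.0663 far(.032)=0.5997 gapC 72.8 L 196.6 R -51.1
```

Request:
send_rows([
  [0,0.08,0,0,0,0],
  [0,0.08,0,0,0,0],
  [0,0.06,0,0,0,0],
  [0,0.04,0,0,0,0],
  [0,0.03,-0.01,0,0,0],
  [0,0.03,-0.015,0,0,0],
  [0,0.03,-0.015,0,0,0],
])

```text
t: 33.72
tool_pos: [0.5181, 0.1906, 0.0253]
tool_rot: [[0.001, 1.0, 0.0], [1.0, -0.001, -0.0], [-0.0, 0.0, -1.0]]
force: [-0.2, -0.6, -0.1]
finger_gap: 0.0005
grip_force: 0.0
```

Request:
send_rows([
  [0,0.03,-0.01,0,0,0],
  [0,0.03,-0.01,0,0,0],
  [0,0.03,-0.015,0,0,0],
])

```text
t: 34.1
tool_pos: [0.5222, 0.1905, 0.0269]
tool_rot: [[0.001, 1.0, -0.001], [1.0, -0.001, -0.0], [-0.0, -0.001, -1.0]]
force: [-3.1, 0.6, -2.9]
finger_gap: 0.0006
grip_force: 1.7
```

Request:
send_rows([
  [0,0.03,0,0,0,0],
  [0,0.03,0,0,0,0],
  [0.01,0.03,-0.005,0,0,0],
])

```text
t: 34.48
tool_pos: [0.5223, 0.1905, 0.0267]
tool_rot: [[-0.001, 1.0, -0.007], [1.0, 0.001, -0.003], [-0.003, -0.007, -1.0]]
force: [-18.7, -2.0, 14.3]
finger_gap: 0.0002
grip_force: 10.2
```

Request:
send_rows([
  [0,-0.02,-0.025,0,0,0],
])

```text
t: 34.6
tool_pos: [0.5226, 0.1905, 0.0276]
tool_rot: [[-0.0, 1.0, -0.005], [1.0, 0.0, -0.002], [-0.002, -0.005, -1.0]]
force: [-5.9, 0.7, -3.1]
finger_gap: 0.0009
grip_force: 2.8
```

Request:
send_rows([
  [0,0.02,-0.005,0,0,0],
  [0,0.025,-0.01,0,0,0],
])

```text
t: 34.85
tool_pos: [0.5243, 0.1909, 0.028]
tool_rot: [[-0.001, 1.0, -0.006], [1.0, 0.001, -0.002], [-0.002, -0.006, -1.0]]
force: [-12.5, 1.2, -0.4]
finger_gap: 0.0004
grip_force: 5.5
```

Moving cleanly.

Request:
send_rows([
  [0,0.025,-0.005,0,0,0],
  [0.01,0.025,-0.005,0,0,0],
])

```text
t: 35.1
tool_pos: [0.5267, 0.1917, 0.0285]
tool_rot: [[-0.001, 1.0, -0.007], [1.0, 0.001, -0.002], [-0.001, -0.007, -1.0]]
force: [-10.8, 1.6, -0.4]
finger_gap: 0.0003
grip_force: 5.5
```

Request:
send_rows([
  [0.01,0.025,-0.005,0,0,0],
  [0,0.015,-0.005,0,0,0],
])

```text
t: 35.35
tool_pos: [0.5287, 0.1923, 0.029]
tool_rot: [[-0.001, 1.0, -0.007], [1.0, 0.001, -0.001], [-0.001, -0.007, -1.0]]
force: [-11.5, 1.5, -0.7]
finger_gap: 0.0003
grip_force: 5.7
```

Request:
send_rows([
  [0,0.02,-0.005,0,0,0],
  [0,0.015,-0.005,0,0,0],
])

```text
t: 35.6
tool_pos: [0.5288, 0.1922, 0.0291]
tool_rot: [[-0.002, 1.0, -0.009], [1.0, 0.002, -0.002], [-0.002, -0.009, -1.0]]
force: [-17.1, 2.1, -0.7]
finger_gap: 0.0006
grip_force: 8.3
```

Request:
send_rows([
  [0,-0.3,0,0,0,0],
  [0,-0.2,0.05,0,0,0],
  [-0.4,0,0.05,0,0,0],
  [-0.8,0,0.02,0,0,0],
  [-0.9,0,0,0,0,0],
  [-0.9,0,0,0,0,0],
  [-0.9,0,0,0,0,0],
  [-0.9,0,0,0,0,0],
  [-0.9,0,0,0,0,0],
  [-0.5,0,0,0,0,0],
  [-0.1,0,0,0,0,0],
  [0,0,0,0,0,0],
])

```text
t: 37.1
tool_pos: [0.5092, -0.1231, 0.0248]
tool_rot: [[0.001, 1.0, 0.0], [1.0, -0.001, 0.0], [0.0, 0.0, -1.0]]
force: [1.2, -0.4, 0.3]
finger_gap: 0.0006
grip_force: 0.0
```

```bash
python3 - <<'E'
from h import *
s=ctrl.state();print(s['t'],s['tool_pos'].round(4),s['force'].round(1))
ex=(-.25,-.06)
m2(excl=ex);m2("side",excl=ex)
E
```

```text
37.1 [ 0.5092 -0.1231  0.0248] [ 1.2 -0.4  0.3]
scene width 0.1190 slopes 0.0066 0.0181 far(.032)=0.6674 gapC 5.1 L 5.9 R 4.3
side width 0.1192 slopes 0.0191 0.0212 far(.032)=0.6664 gapC 6.1 L 4.8 R 7.4
```

Request:
send_rows([
  [0,0.06,0.02,0,0,0],
  [0,0.05,0,0,0,0],
  [0,0.04,0,0,0,0],
  [0,0.03,0,0,0,0],
  [0,0.025,-0.01,0,0,0],
  [0,0.025,-0.015,0,0,0],
])

```text
t: 37.95
tool_pos: [0.5208, -0.123, 0.025]
tool_rot: [[0.001, 1.0, -0.0], [1.0, -0.001, -0.0], [-0.0, -0.0, -1.0]]
force: [-0.5, 1.5, -0.2]
finger_gap: 0.0003
grip_force: 0.0
```

Request:
send_rows([
  [0,0.025,-0.01,0,0,0],
  [0,0.02,-0.015,0,0,0],
])

```text
t: 38.2
tool_pos: [0.5217, -0.123, 0.0258]
tool_rot: [[0.001, 1.0, -0.003], [1.0, -0.001, -0.0], [-0.0, -0.003, -1.0]]
force: [-4.4, -0.6, -2.5]
finger_gap: 0.0005
grip_force: 2.1
```

Request:
send_rows([
  [0,0.02,-0.005,0,0,0],
  [0,0.02,-0.005,0,0,0],
])

```text
t: 38.45
tool_pos: [0.5218, -0.123, 0.0258]
tool_rot: [[0.001, 1.0, -0.006], [1.0, -0.001, -0.0], [-0.0, -0.006, -1.0]]
force: [-11.1, 0.7, 0.2]
finger_gap: 0.0006
grip_force: 5.4
```

Request:
send_rows([
  [0,0.02,-0.005,0,0,0],
  [0,0.02,-0.005,0,0,0],
])

```text
t: 38.7
tool_pos: [0.5226, -0.1233, 0.026]
tool_rot: [[0.001, 1.0, -0.008], [1.0, -0.001, -0.001], [-0.001, -0.008, -1.0]]
force: [-11.6, -1.2, -0.4]
finger_gap: 0.0
grip_force: 5.9
```

Request:
send_rows([
  [0,0.02,-0.005,0,0,0],
  [0,0.02,-0.005,0,0,0],
])

```text
t: 38.95
tool_pos: [0.5245, -0.1239, 0.0264]
tool_rot: [[0.002, 1.0, -0.008], [1.0, -0.002, -0.001], [-0.001, -0.008, -1.0]]
force: [-12.1, -2.3, 0.9]
finger_gap: 0.0004
grip_force: 6.0
```

Request:
send_rows([
  [0,0.02,-0.005,0,0,0],
  [0,0.02,-0.005,0,0,0],
])

```text
t: 39.2
tool_pos: [0.5249, -0.124, 0.0265]
tool_rot: [[0.002, 1.0, -0.011], [1.0, -0.002, -0.002], [-0.002, -0.011, -1.0]]
force: [-17.5, -0.9, 1.8]
finger_gap: 0.0002
grip_force: 8.6
```

Request:
send_rows([
  [0,-0.3,0,0,0,0],
  [0,-0.7,0,0,0,0],
  [0,-0.8,-0.3,0,0,0],
  [0,0,-0.8,0,0,0],
  [-0.4,0,-0.8,0,0,0],
  [-0.8,0,-0.8,0,0,0],
  [-0.8,0,-0.8,0,0,0],
  [-0.8,0,-0.5,0,0,0],
  [-0.8,0,0,0,0,0],
  [-0.8,0,0,0,0,0],
  [-0.8,0,0,0,0,0],
  [-0.4,0,0,0,0,0],
  [0,0,0,0,0,0],
])

```text
t: 40.83
tool_pos: [0.4407, -0.4034, 0.2281]
tool_rot: [[0.002, 1.0, 0.0], [1.0, -0.002, 0.0], [0.0, 0.0, -1.0]]
force: [0.6, 1.0, 0.1]
finger_gap: 0.0003
grip_force: 0.0
```

```bash
python3 - <<'E'
from h import *
s=ctrl.state();print(s['t'],s['tool_pos'].round(4),s['force'].round(1))
m2();m2("side");measure()
a=camera("scene")[0][170:260,150:340];b=camera("side")[0][180:270,120:310]
cv2.imwrite("pics/s4.png",cv2.resize(np.vstack([a,b]),None,fx=3.3,fy=3.3,interpolation=2))
E
```

```text
40.825 [ 0.4407 -0.4034  0.2281] [0.6 1.  0.1]
scene width 0.1194 slopes -0.0068 0.0057 far(.032)=0.6684 gapC 4.1 L 7.2 R 1.0
side width 0.1193 slopes 0.0081 0.0059 far(.032)=0.6672 gapC 5.3 L 5.9 R 4.7
scene stop x=0.7857-0.7148y y [-0.167  0.231] | rect [0.6128 0.0317] [0.3404 0.1492] 89.12 far 0.6627+0.0103y near 0.5435+0.0060y gaps L,R [np.float32(-47.7), np.float32(200.8)] stop z med 0.0366
side stop x=0.6021+0.2185y y [0.191 0.23 ] | rect [0.6048 0.029 ] [0.3443 0.1328] 89.48 far 0.6609+0.0116y near 0.5413+0.0072y gaps L,R [np.float32(-26.9), np.float32(-99.0)] stop z med 0.0362
```

View pics/s4.png

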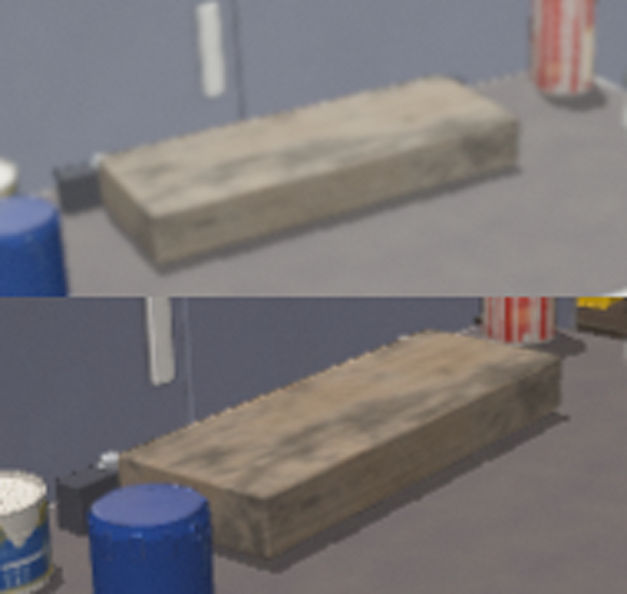

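```bash
python3 -c "
from rig import ctrl
print(ctrl.close_job())"
```

```text
the job is handed in; nothing more can be done
None
```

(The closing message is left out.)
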